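Shut and lock the gouge box

ROBOT

A 7-joint arm with a two-finger parallel gripper is mounted at the origin on the work surface. World frame = base frame: x ahead of the robot, y to its left, z up, the work surface at z = 0. Lengths are in m, angles in rad, forces in N, time in s.
With the tool pointing down it reaches from about 0.425 to 0.925 m from the base axis. Payload 6.8 kg.
Tool frame: the origin (TCP) lies at the very end of the fingers, on their centre line; the grasp point (between the pads) lies 19 mm behind it; z points along the fingers, x is the direction in which the jaws open and shut, and the axes are right-handed (so a half turn about z gives the same grasp; the last joint's range is limited). The gripper opens to 85 mm and grips with 20 to 120 N. Pads are 22 mm wide; open, the fingers measure 114 mm over their backs; the gripper's body (76 mm by 85 mm) begins 54 mm behind the grasp point. The pads swing forward as they close: fully open they stand 13 mm farther back than shut.
Start: joints at [1.004, 0.477, 0.022, 1.555, -0.011, 1.109, -0.083], TCP at [0.299, -0.605, 0.231] pointing down, gripper open.
Joint ranges: [-2.96, 2.96], [-0.34, 2.1], [-1.41, 1.46], [0.24, 2.44], [-1.37, 4.51], [0.17, 1.92], [-2.96, 2.96]. Speed limits (rad/s): [2.39, 2.39, 3.14, 3.14, 3.14, 3.14, 3.14].

INTERFACE

Orientations are given as a rotation vector (axis times angle).
In Python, from bench import * gives the robot as it stands.
- The arm moves only by the tool servo_tool, never from a script. Its argument "increments" is one flat list of numbers, 7 for each row, row after row: the shift along the tool's x, y, z in mm, then the turn, a rotation vector about the tool's x, y, z in rad, then the finger opening in mm, from 0 to 85.4. In form: [tx, ty, tz, wx, wy, wz, fingers, tx, ty, tz, wx, wy, wz, fingers, ...]. A call has exactly 8 rows; each row shifts and turns the commanded pose from where the row before left it, along the tool's axes as they then stand; what a row does not reach is not made up. A row lasts 1/8 s, in which the tool goes at most 62.5 mm and 10.7 degrees, less where a joint would pass 70% of its speed; a pose out of reach is approached as far as the arm can. A call is refused whole if a number of a shift passes 62.5 or a number of a turn 0.188, either way. A call with a gripper value outside its range is refused whole. The fingers move at their own pace and stop on an object; "squeeze" is the grip in N (left out, the last holds). Time passes only in rows, so rows that do not move let the fingers close, or fill a call up. It gives the time, the measured TCP pose, the force and the opening at its end, in the units of the state.
- get_obs(): the state, without advancing time (a new reading comes with each control period).
- grab_frame(name): name is "side" or "top"; returns (picture, depth): 400x640x3 uint8, red, green, blue; 400x640 float32, m along the optical axis (not along the pixel's ray), 0 where there is no reading.
- calibration(name): a dict with "fx", "fy", "cx", "cy" (pixels), "eye" and "orientation" of the camera in the world. Camera axes: x right, y up, looking along -z (the intrinsics and any distortion apply to the point x, -y, -z); pixel columns grow to the right and rows downward; lengths in m; the calibration is good to about 2 mm. A picture is of the moment at which its call begins. calibration takes no time and is no camera call.
- hand_in(): hands the job in, once; it reports no verdict.
The state is a dict: "clock": time; "joints": joint angles; "qvel": joint speeds; "tau": joint torques, N m; "tcp_pos": TCP position; "orientation": TCP orientation; "contact_force": force on the tool from outside, world axes, zero at the start; "moment": the same for the moment, N m; "grip_width": finger opening in m.
Only numpy, scipy, OpenCV 4.12 (cv2) and the standard library are available. Lean on these libraries where they do the work, as an engineer would, in place of code of your own. Each camera call takes 0.05 s, during which the arm holds its last target.

TASK

On the luthier's bench, use the fingertips to push the sliding lid of the larger wooden box, the one with the wooden turn-button, gently until it is fully home, and then push its turn-button round until it lies square across the lid, against its stop, so that the lid cannot slide open again. Do not pinch or lift anything: only push. Leave the smaller box's lid as it is, half open, and leave all the tools and pieces of wood where they are.

Things in the scene. Friction and masses are not known exactly. Their poses are not given: they have to be found in the camera images.
- gouge_box: The larger pale wooden box, screwed to the bench: 110 mm wide (its x), 210 mm long (its y), rim 50 mm high. Origin: centre of its underside, on the bench; z up. Side walls and the -y end wall are 12 mm thick and reach the rim; its +y end is the low, open end, where the lid slides out. It stands on the left or the right, in either of two places that it trades with the smaller box, and is turned by up to 0.25 rad from world axes. Two palm gouges lie loose inside, below the lid.
- gouge_lid (a joint): Opening of the larger box's plywood lid, m: 0 = fully home against its stop (tail edge flush with the box's +y end), grows as the lid slides out along the box's +y, at most 0.12; starts 0.05 to 0.10. The lid is 8 mm thick, 92 mm wide, its top 48 mm above the bench, and is captive in grooves so that it only slides. About 2 N moves it and it stays where it is left.
- gouge_lid_ledge (a point): Middle of the top of the dark wooden push ledge on the larger box's lid, 68 mm above the bench: a bar 56 mm along the box's x, 12 mm thick along the box's y, standing 20 mm above the lid. Its centre lies 37 mm in from the lid's tail edge, so with the lid home it is at (0, 0.068, 0.068) m in the box's frame, and at y = 0.068 + the lid's opening otherwise. Push its outer (+y) face towards the box's -y.
- turn_button (a joint): Angle of the turn-button, a dark wooden bar, rad: 0 = square across the lid against its stop, pointing to the box's -x (locked; it then lies just outside the closed lid's ledge); 1.57 = along the side wall, pointing to the box's +y, out past the open end; 2.2 = its other stop, swung outward away from the box. Starts 1.57 to 2.1. Seen from above it turns counter-clockwise to lock. About 1 N at the tip turns it; it stays where it is left.
- button_pivot (a point): Top of the turn-button's pivot screw, on the larger box's +x side wall at (0.049, 0.085, 0.068) m in the box's frame. The bar is 14 mm wide and 16 mm thick, from 52 to 68 mm above the bench, and reaches 55 mm from the pivot to its tip (9 mm the other way).
- button_tip (a point): Middle of the top edge at the turn-button's free tip, 55 mm from the pivot, 68 mm above the bench.
- blank_box: The smaller wooden box, screwed to the bench, with no turn-button: 80 mm wide (its x), 140 mm long (its y), rim 42 mm high. Origin: centre of its underside; its +y end is the open end. Not to be worked on.
- blank_lid_ledge (a point): Middle of the top of the ledge on the smaller box's lid, 60 mm above the bench; the lid is 50 to 80 mm open along that box's +y and slides easily. Leave it.
- gouge_a: Palm gouge lying loose in the larger box, 132 mm long, handle 22 mm thick. Origin: under its middle. Leave it.
- gouge_b: The other palm gouge lying loose in the larger box, alike. Leave it.
- bench_gouge: Palm gouge lying on the bench between the two boxes, 132 mm long along its x, 20 mm wide, 22 mm high. The larger box's open lid may hang over it. Origin: under its middle. Leave it.
- bridge_blank: Flat piece of wood 34 x 45 x 10 mm lying loose in the smaller box. Leave it.
- glue_jar: Amber glass jar with a steel cap, 60 mm across, 75 mm high, at the back. Origin: under its centre. Leave it.
- sanding_block: Cork sanding block 65 x 110 x 32 mm, at the back. Origin: under its centre. Leave it.
- maple_block: Pale wood block 70 x 120 x 55 mm, at the back. Origin: under its centre. Leave it.
- mallet: Round carver's mallet standing on its head, 76 mm across, 160 mm high, at the back. Origin: under its centre. Leave it.
Mind the look-alikes: they are no part of the job. Leave any red look-alike of the gouge_box alone.

How it is judged:
By the outcome, as a careful person would: the job done as asked, in the order asked, and still so for the second after the job is handed in, with the robot touching nothing.
It also fails if it takes over 48 s, if anything falls off the work surface, if the arm or the gripper's body presses on something with over 40 N, if the wrist force passes 120 N, or if a joint passes its speed limit or range.

## Working session

There is one attempt and no reset: what is moved stays moved. The work goes in short steps, Python scripts to look and compute and a tool call to move; the robot and the scene stay as the last step left them, time stands still between calls to the robot, and variables do not carry over. Pictures are saved under pics/ and viewed, and the job is handed in when it is done.

Besides the shell and the picture viewer there is one more tool, called after "Call:" by a JSON object that holds its "op" and its "data". servo_tool: Moves the arm, as the interface text tells. Its arguments: {"type":"object","properties":{"increments":{"type":"array","items":{"type":"number"}},"squeeze":{"type":"number"}},"required":["increments"]}

```bash
mkdir -p pics; python3 - <<'E'
from bench import *
import cv2,numpy as np
for n in ("top","side"):
    p,d=grab_frame(n); cv2.imwrite(f"pics/{n}0.png",p[:,:,::-1]); np.save(f"{n}0.npy",d)
    c=calibration(n); print(n,c)
o=get_obs(); print(o)
E
ls
```

```text
top {'fx': 502.2066597781721, 'fy': 502.2066597781721, 'cx': 316.6933755087529, 'cy': 197.54232071983512, 'eye': array([ 3.37205841e-01, -9.11541253e-04,  1.31702381e+00]), 'orientation': array([ 0.10087265, -0.13135907, -1.58560041])}
side {'fx': 392.63744212873087, 'fy': 392.63744212873087, 'cx': 317.56837413912484, 'cy': 199.3898273583737, 'eye': array([ 0.42846672, -0.8575956 ,  0.66944306]), 'orientation': array([ 0.95444672, -0.06495223, -0.1545637 ])}
{'clock': 0.1, 'joints': array([ 1.00387368,  0.47773917,  0.02231825,  1.55635589, -0.01151101,
        1.10931717, -0.08311458]), 'qvel': array([ 0.00037883, -0.00145201,  0.00171983, -0.00267293,  0.00254797,
        0.00109231, -0.00012554]), 'tau': array([ 4.65682082e-03, -5.97763288e+01,  1.61386382e+00, -2.81958228e+01,
        1.28656442e-02,  5.02871015e-03,  2.23648726e-05]), 'tcp_pos': array([ 0.29871711, -0.60469651,  0.2304065 ]), 'orientation': array([-2.66774092e+00,  1.65762101e+00,  2.33815352e-03]), 'contact_force': array([ 0.67298979, -0.11627296, -0.29166938]), 'moment': array([ 0.01711318, -0.0491299 ,  0.00873897]), 'grip_width': 0.08543794190945904}
pics
side0.npy
top0.npy
```

View pics/top0.png

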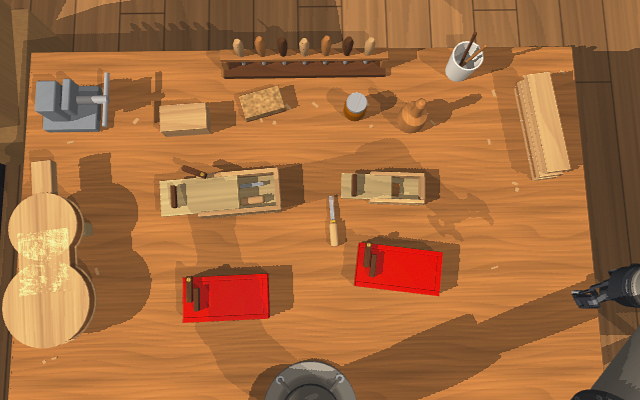

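View pics/side0.png

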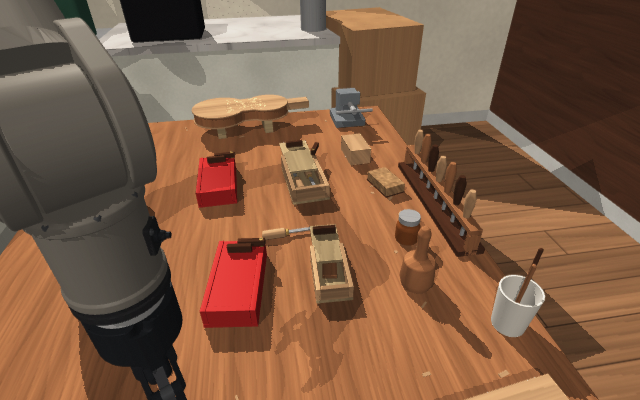

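Candidates in the top view:
- Large pale box at (222,192), with a dark turn-button at (194,171).
- Small pale box at (385,187), with no button.
- Red look-alikes at (225,297) and (398,268).

By the description I choose the pale box at (222,192). I'll check it in a close crop.

```bash
cat > h.py <<'E'
import numpy as np,cv2
from scipy.spatial.transform import Rotation as R
from bench import *
def ray(n,u,v):
    c=calibration(n); d=np.array([(u-c['cx'])/c['fx'],-(v-c['cy'])/c['fy'],-1.])
    return np.array(c['eye']),R.from_rotvec(c['orientation']).apply(d)
def onz(n,u,v,z):
    e,d=ray(n,u,v); return e+d*(z-e[2])/d[2]
def dep(n,u,v,D):
    e,d=ray(n,u,v); return e+d*D[int(v),int(u)]
def proj(n,P):
    c=calibration(n); q=R.from_rotvec(c['orientation']).inv().apply(np.array(P)-c['eye'])
    return c['cx']+c['fx']*q[0]/-q[2], c['cy']-c['fy']*q[1]/-q[2]
E
python3 - <<'E'
from h import *
t=cv2.imread("pics/top0.png"); c=t[155:225,150:295]; cv2.imwrite("pics/c0.png",cv2.resize(c,None,fx=5.5,fy=5.5,interpolation=cv2.INTER_CUBIC))
s=cv2.imread("pics/side0.png"); c=s[130:215,265:345]; cv2.imwrite("pics/c1.png",cv2.resize(c,None,fx=7,fy=7,interpolation=cv2.INTER_CUBIC))
E
```

```text
(no output)
```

View pics/c0.png

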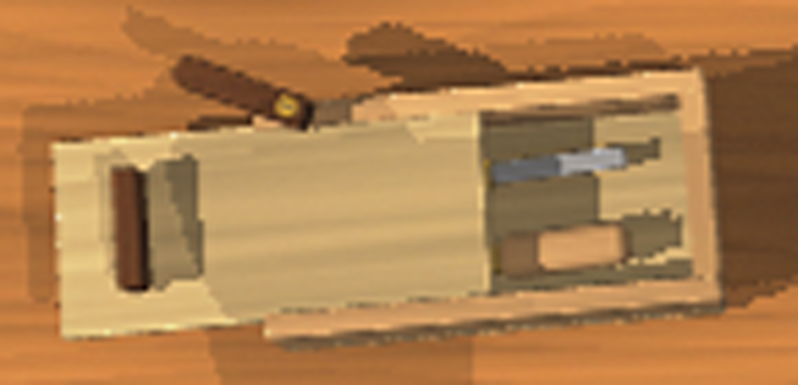

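View pics/c1.png

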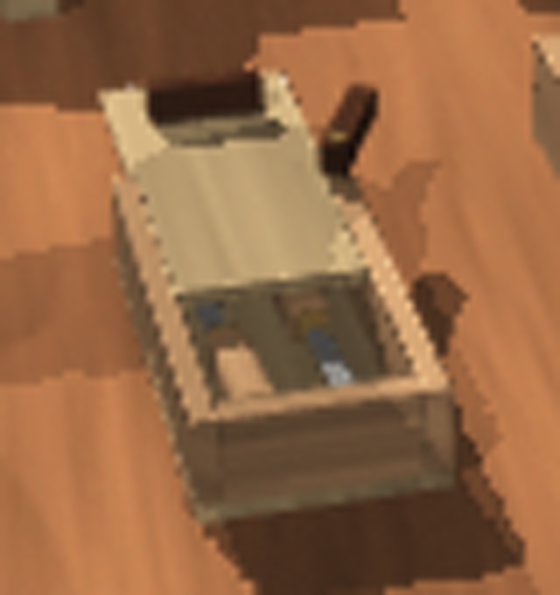

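```bash
python3 - <<'E'
from h import *
P=lambda u,v,z:onz("top",150+(u+.5)/5.5-.5,155+(v+.5)/5.5-.5,z)
a=P(703,68,.05);b=P(718,299,.05)
pv=P(289,105,.068);tip=P(180,72,.068)
L1=P(113,165,.068);L2=P(120,287,.068)  # outer top edge of ledge
t1=P(53,142,.048);t2=P(64,338,.048); h1=P(480,112,.048);h2=P(490,292,.048)
for n,x in dict(a=a,b=b,pv=pv,tip=tip,L1=L1,L2=L2,t1=t1,t2=t2,h1=h1,h2=h2).items(): print(n,x.round(4))
print(np.linalg.norm(a-b),np.linalg.norm(L1-L2),np.linalg.norm(t1-t2),np.linalg.norm(tip-pv))
def yaw(p,q): d=p-q; return np.arctan2(d[1],d[0])
print('yaw',yaw(a,b),yaw(L1,L2),yaw(t1,t2),yaw(h1,h2), yaw(t1,h1)-np.pi/2,yaw(t2,h2)-np.pi/2)
# side view pivot/tip
S=lambda u,v,z:onz("side",265+(u+.5)/7-.5,130+(v+.5)/7-.5,z)
print('side pv',S(340,135,.068),'tip',S(365,88,.068),'ledge outer',S(150,80,.068),S(255,70,.068))
print('side corners',S(190,418,.05),S(448,385,.05))
d=np.load("top0.npy")
for u,v in((289,105),(130,220),(300,200),(703,80)): print(dep("top",150+u/5.5,155+v/5.5,d))
E
```

```text
a [0.6064 0.0721 0.05  ]
b [0.4975 0.0661 0.05  ]
pv [0.5882 0.2608 0.068 ]
tip [0.6044 0.3109 0.068 ]
L1 [0.5616 0.3405 0.068 ]
L2 [0.5053 0.336  0.068 ]
t1 [0.5765 0.3739 0.048 ]
t2 [0.4848 0.3664 0.048 ]
h1 [0.5875 0.1763 0.048 ]
h2 [0.5028 0.1713 0.048 ]
0.10907897717885133 0.05642326254091638 0.09194406702655318 0.05261238580455565
yaw 0.05560681428529429 0.07934050315697545 0.08116635882097879 0.05828998403026207 0.05585327084293201 0.09191049951184782
side pv [0.58846501 0.26682959 0.068     ] tip [0.6073998  0.31166295 0.068     ] ledge outer [0.50698899 0.33913157 0.068     ] [0.5580725  0.34030097 0.068     ]
side corners [0.496602   0.07108988 0.05      ] [0.60405963 0.07638174 0.05      ]
[0.58722456 0.25984203 0.06770395]
[0.5351784  0.33144023 0.06679778]
[0.54668623 0.25880274 0.04529371]
[0.60006436 0.07125944 0.0478372 ]
```

The crop confirms the choice: a pale box with its lid about 90 mm out and a dark button with a brass screw. Estimates are box centre ≈ (0.545, 0.175), yaw ≈ 0.07 and button ≈ 1.98. First I'll turn the tool so its x lies along the box's x, and shut the fingers.

Call:
{"op": "servo_tool", "data": {"increments": [0, 0, 0, 0, 0, -0.148, 0, 0, 0, 0, 0, 0, -0.148, 0, 0, 0, 0, 0, 0, -0.148, 0, 0, 0, 0, 0, 0, -0.148, 0, 0, 0, 0, 0, 0, -0.148, 0, 0, 0, 0, 0, 0, -0.148, 0, 0, 0, 0, 0, 0, -0.148, 0, 0, 0, 0, 0, 0, -0.148, 0], "squeeze": 20}}

```text
clock: 1.1
tcp_pos: [0.2987, -0.6049, 0.2307]
orientation: [-3.138, -0.121, 0.001]
contact_force: [-0.1, 0.3, -0.5]
grip_width: -0.0001
```

Call:
{"op": "servo_tool", "data": {"increments": [34, -45, 0, 0, 0, 0, 0, 34, -45, 0, 0, 0, 0, 0, 34, -45, 0, 0, 0, 0, 0, 34, -45, 0, 0, 0, 0, 0, 34, -45, 0, 0, 0, 0, 0, 34, -45, 0, 0, 0, 0, 0, 34, -45, 0, 0, 0, 0, 0, 34, -45, 0, 0, 0, 0, 0]}}

```text
clock: 2.1
tcp_pos: [0.5448, -0.2251, 0.2311]
orientation: [3.14, 0.113, -0.001]
contact_force: [-0.4, -0.6, 1.0]
grip_width: -0.0001
```

Call:
{"op": "servo_tool", "data": {"increments": [4, -55, 0, 0, 0, 0, 0, 4, -55, 0, 0, 0, 0, 0, 4, -55, 0, 0, 0, 0, 0, 4, -55, 0, 0, 0, 0, 0, 4, -55, 0, 0, 0, 0, 0, 4, -55, 0, 0, 0, 0, 0, 4, -55, 0, 0, 0, 0, 0, 4, -55, 0, 0, 0, 0, 0]}}

```text
clock: 3.1
tcp_pos: [0.5443, 0.216, 0.231]
orientation: [3.139, 0.112, -0.001]
contact_force: [0.8, -0.6, -0.4]
grip_width: 0.0001
```

Call:
{"op": "servo_tool", "data": {"increments": [-1, -50, 0, 0, 0, 0, 0, -1, -50, 0, 0, 0, 0, 0, 0, -40, 0, 0, 0, 0, 0, 0, -15, 20, 0, 0, 0, 0, 0, 0, 40, 0, 0, 0, 0, 0, 0, 40, 0, 0, 0, 0, 0, 0, 30, 0, 0, 0, 0, 0, 0, 15, 0, 0, 0, 0]}}

```text
clock: 4.1
tcp_pos: [0.5307, 0.3662, 0.083]
orientation: [3.136, 0.111, -0.005]
contact_force: [0.4, -0.7, -0.6]
grip_width: 0.0003
```

```bash
python3 - <<'E'
from h import *
p,d=grab_frame("side"); p=p[:,:,::-1]; cv2.imwrite("pics/s1.png",cv2.resize(p[90:220,230:370],None,fx=5,fy=4.5,interpolation=cv2.INTER_CUBIC))
p,d=grab_frame("top"); p=p[:,:,::-1]; cv2.imwrite("pics/t1.png",cv2.resize(p[145:235,130:295],None,fx=4.8,fy=4.8,interpolation=cv2.INTER_CUBIC))
print(get_obs()['tcp_pos'],get_obs()['contact_force'])
E
```

```text
[0.53079687 0.36703043 0.08398343] [-0.04668217  0.73344359 -0.03250016]
```

View pics/s1.png

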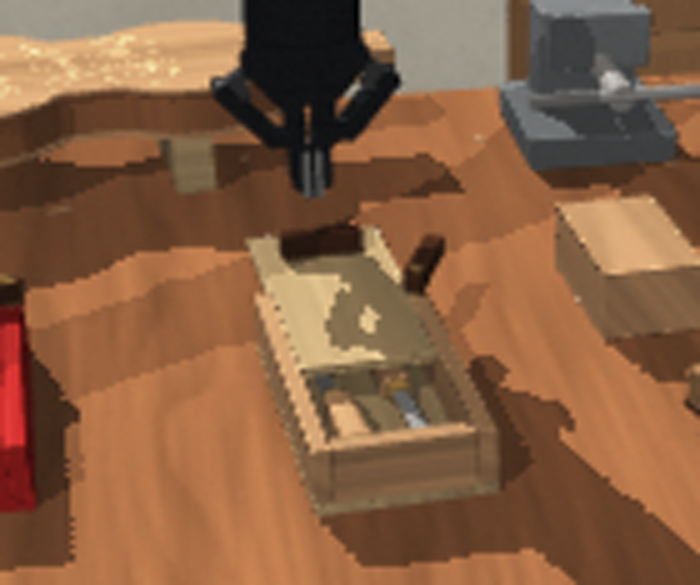

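View pics/t1.png

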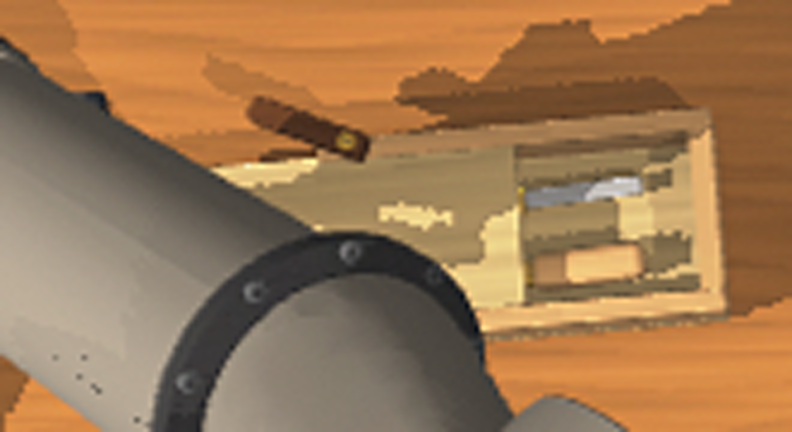

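Side view: the fingertips at about (293,131) hang centred, just beyond and above the ledge, which is at about (294,142). I'll lower them and start pushing.

Call:
{"op": "servo_tool", "data": {"increments": [0, 0, 14, 0, 0, 0, 0, 0, 0, 13, 0, 0, 0, 0, 0, 0, 0, 0, 0, 0, 0, 0, 6, 0, 0, 0, 0, 0, 0, 6, 0, 0, 0, 0, 0, 0, 6, 0, 0, 0, 0, 0, 0, 6, 0, 0, 0, 0, 0, 0, 6, 0, 0, 0, 0, 0]}}

```text
clock: 5.2
tcp_pos: [0.534, 0.3393, 0.0597]
orientation: [-3.138, -0.113, -0.001]
contact_force: [0.5, 1.8, 0.4]
grip_width: -0.0001
```

Call:
{"op": "servo_tool", "data": {"increments": [0, 6, 0, 0, 0, 0, 0, 0, 6, 0, 0, 0, 0, 0, 0, 6, 0, 0, 0, 0, 0, 0, 6, 0, 0, 0, 0, 0, 0, 6, 0, 0, 0, 0, 0, 0, 6, 0, 0, 0, 0, 0, 0, 6, 0, 0, 0, 0, 0, 0, 6, 0, 0, 0, 0, 0]}}

```text
clock: 6.2
tcp_pos: [0.5371, 0.2909, 0.0593]
orientation: [3.14, 0.113, 0.0]
contact_force: [0.4, 1.3, 1.5]
grip_width: -0.0001
```

Call:
{"op": "servo_tool", "data": {"increments": [0, 4, 0, 0, 0, 0, 0, 0, 4, 0, 0, 0, 0, 0, 0, 4, 0, 0, 0, 0, 0, 0, 3, 0, 0, 0, 0, 0, 0, 3, 0, 0, 0, 0, 0, 0, 2, 0, 0, 0, 0, 0, 0, 2, 0, 0, 0, 0, 0, 0, 1, 0, 0, 0, 0, 0]}}

```text
clock: 7.2
tcp_pos: [0.5387, 0.2681, 0.0592]
orientation: [3.139, 0.113, -0.0]
contact_force: [1.3, 2.0, -0.8]
grip_width: -0.0001
```

```bash
python3 - <<'E'
from h import *
p,d=grab_frame("side"); p=p[:,:,::-1]; cv2.imwrite("pics/s2.png",cv2.resize(p[90:220,230:370],None,fx=5,fy=4.5,interpolation=cv2.INTER_CUBIC))
print(get_obs()['tcp_pos'],get_obs()['contact_force'])
E
```

```text
[0.5387623  0.26804112 0.05924833] [ 1.38482459  1.35636963 -0.07878675]
```

View pics/s2.png

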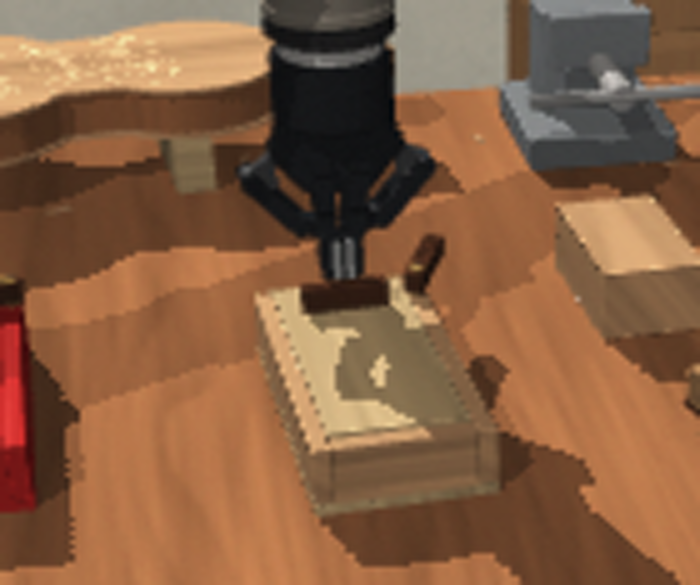

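The lid is nearly home, with the ledge at about (299,155) close to the pivot line. I'll creep the last millimetres.

Call:
{"op": "servo_tool", "data": {"increments": [0, 1, 0, 0, 0, 0, 0, 0, 1, 0, 0, 0, 0, 0, 0, 1, 0, 0, 0, 0, 0, 0, 1, 0, 0, 0, 0, 0, 0, 1, 0, 0, 0, 0, 0, 0, 0, 0, 0, 0, 0, 0, 0, 0, 0, 0, 0, 0, 0, 0, 0, 0, 0, 0, 0, 0]}}

```text
clock: 8.25
tcp_pos: [0.539, 0.2631, 0.0592]
orientation: [3.139, 0.113, -0.0]
contact_force: [0.6, 0.8, 0.4]
grip_width: -0.0003
```

Call:
{"op": "servo_tool", "data": {"increments": [0, 1, 0, 0, 0, 0, 0, 0, 1, 0, 0, 0, 0, 0, 0, 1, 0, 0, 0, 0, 0, 0, 0, 0, 0, 0, 0, 0, 0, 0, 0, 0, 0, 0, 0, 0, 0, 0, 0, 0, 0, 0, 0, 0, 0, 0, 0, 0, 0, 0, 0, 0, 0, 0, 0, 0]}}

```text
clock: 9.25
tcp_pos: [0.5393, 0.2602, 0.0593]
orientation: [3.139, 0.113, -0.0]
contact_force: [-0.4, 1.7, 0.1]
grip_width: 0.0001
```

Call:
{"op": "servo_tool", "data": {"increments": [0, 1, 0, 0, 0, 0, 0, 0, 1, 0, 0, 0, 0, 0, 0, 1, 0, 0, 0, 0, 0, 0, 0, 0, 0, 0, 0, 0, 0, 0, 0, 0, 0, 0, 0, 0, 0, 0, 0, 0, 0, 0, 0, 0, 0, 0, 0, 0, 0, 0, 0, 0, 0, 0, 0, 0]}}

```text
clock: 10.25
tcp_pos: [0.5393, 0.2593, 0.0594]
orientation: [-3.137, -0.115, -0.001]
contact_force: [-0.5, 6.5, -1.8]
grip_width: 0.0001
```

Firm contact: the tool moved 0.9 of 3 mm and the force rose to 6.5 N. I'll press a little more to seat the lid, then back off and rise.

Call:
{"op": "servo_tool", "data": {"increments": [0, 1, 0, 0, 0, 0, 0, 0, 1, 0, 0, 0, 0, 0, 0, 0, 0, 0, 0, 0, 0, 0, 0, 0, 0, 0, 0, 0, 0, 0, 0, 0, 0, 0, 0, 0, 0, 0, 0, 0, 0, 0, 0, 0, 0, 0, 0, 0, 0, 0, 0, 0, 0, 0, 0, 0]}}

```text
clock: 11.25
tcp_pos: [0.5393, 0.2593, 0.0595]
orientation: [-3.134, -0.117, -0.002]
contact_force: [0.5, 10.4, -6.0]
grip_width: -0.0003
```

Call:
{"op": "servo_tool", "data": {"increments": [0, -6, 0, 0, 0, 0, 0, 0, -6, 0, 0, 0, 0, 0, 0, 0, -25, 0, 0, 0, 0, 0, 0, -25, 0, 0, 0, 0, 30, -10, 0, 0, 0, 0, 0, 35, -10, 0, 0, 0, 0, 0, 32, 0, 0, 0, 0, 0, 0, 0, 0, 0, 0, 0, 0, 0]}}

```text
clock: 12.25
tcp_pos: [0.6364, 0.293, 0.1089]
orientation: [3.139, 0.108, 0.002]
contact_force: [-0.0, -0.2, 0.3]
grip_width: -0.0002
```

```bash
python3 - <<'E'
from h import *
p,d=grab_frame("side"); p=p[:,:,::-1]; cv2.imwrite("pics/s3.png",cv2.resize(p[90:220,230:370],None,fx=5,fy=4.5,interpolation=cv2.INTER_CUBIC))
p,d=grab_frame("top"); p=p[:,:,::-1]; cv2.imwrite("pics/t3.png",cv2.resize(p[145:235,130:295],None,fx=4.8,fy=4.8,interpolation=cv2.INTER_CUBIC))
o=get_obs()
print(o['tcp_pos'],o['orientation'],o['contact_force'])
E
```

```text
[0.63362245 0.29373086 0.10886581] [ 3.13875258e+00  1.12282686e-01 -1.61649488e-03] [-0.33300246  1.49089445 -0.07200702]
```

View pics/s3.png

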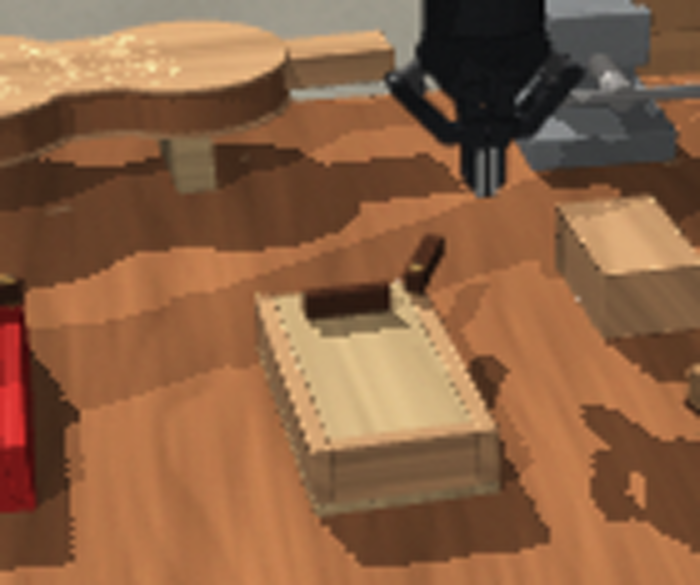

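View pics/t3.png

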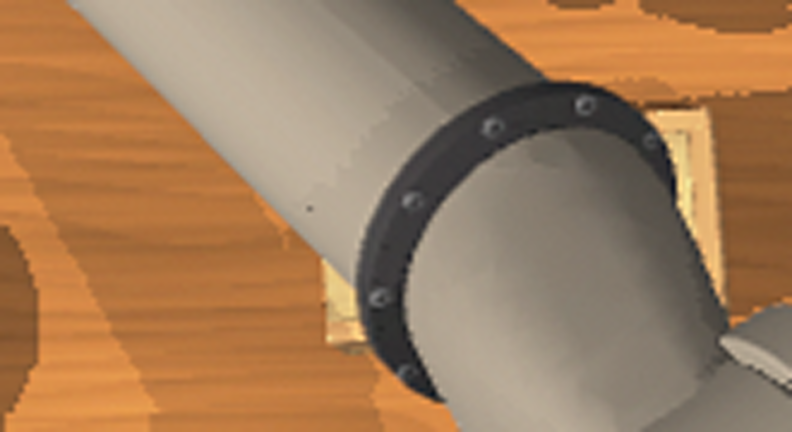

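The lid looks home and the button is still swung outward. Now I'll compute the sweep round the pivot.

```bash
python3 - <<'E'
from h import *
prev=np.array([.0967,.1122]); pv=np.array([.049,.085]); r=.043
for f in np.linspace(66,180,20):
    a=np.radians(f); n=np.array([np.sin(a),-np.cos(a)]); s=.007+.013*abs(n[0])+.011*abs(n[1])
    w=pv+r*np.array([np.cos(a),np.sin(a)])+s*n
    print(f,w.round(4),'t',(1000*(w-prev)*[1,-1]).round(1)); prev=w
E
```

```text
66.0 [0.0878 0.1148] t [-8.9 -2.6]
72.0 [0.0839 0.1189] t [-3.9 -4.1]
78.0 [0.0795 0.1225] t [-4.5 -3.6]
84.0 [0.0745 0.1256] t [-5.  -3.1]
90.0 [0.069 0.128] t [-5.5 -2.4]
96.0 [0.0655 0.13  ] t [-3.5 -2. ]
102.0 [0.0616 0.1316] t [-3.9 -1.7]
108.0 [0.0574 0.1329] t [-4.2 -1.3]
114.0 [0.0528 0.1338] t [-4.5 -0.9]
120.0 [0.0481 0.1341] t [-4.8 -0.3]
126.0 [0.0431 0.1339] t [-4.9  0.2]
132.0 [0.0381 0.133 ] t [-5.   0.9]
138.0 [0.033  0.1315] t [-5.1  1.5]
144.0 [0.028  0.1293] t [-5.   2.2]
150.0 [0.0233 0.1264] t [-4.8  2.9]
156.0 [0.0188 0.1229] t [-4.5  3.5]
162.0 [0.0147 0.1187] t [-4.1  4.2]
168.0 [0.0112 0.114 ] t [-3.5  4.8]
174.0 [0.0083 0.1087] t [-2.9  5.3]
180.0 [0.006 0.103] t [-2.3  5.7]
```

Call:
{"op": "servo_tool", "data": {"increments": [0, 0, 25, 0, 0, 0, 0, 0, 0, 25, 0, 0, 0, 0, 0, 0, 0, 0, 0, 0, 0, 0, 0, 0, 0, 0, 0, 0, 0, 0, 0, 0, 0, 0, 0, 0, 0, 0, 0, 0, 0, 0, 0, 0, 0, 0, 0, 0, 0, 0, 0, 0, 0, 0, 0, 0]}}

```text
clock: 13.35
tcp_pos: [0.6342, 0.2942, 0.0594]
orientation: [-3.14, -0.113, -0.0]
contact_force: [-0.6, -0.2, 0.2]
grip_width: 0.0001
```

Call:
{"op": "servo_tool", "data": {"increments": [-9, -3, 0, 0, 0, 0, 0, -4, -4, 0, 0, 0, 0, 0, -4, -4, 0, 0, 0, 0, 0, -5, -3, 0, 0, 0, 0, 0, -6, -2, 0, 0, 0, 0, 0, -4, -2, 0, 0, 0, 0, 0, -4, -2, 0, 0, 0, 0, 0, -4, -1, 0, 0, 0, 0, 0]}}

```text
clock: 14.35
tcp_pos: [0.5926, 0.3125, 0.0594]
orientation: [-3.139, -0.113, -0.0]
contact_force: [2.0, -0.6, -0.4]
grip_width: -0.0003
```

```bash
python3 - <<'E'
from h import *
p,d=grab_frame("side"); p=p[:,:,::-1]; cv2.imwrite("pics/s4.png",cv2.resize(p[90:220,230:370],None,fx=5,fy=4.5,interpolation=cv2.INTER_CUBIC))
o=get_obs()
print(o['tcp_pos'],o['orientation'],o['contact_force'])
E
```

```text
[0.59188306 0.31270301 0.05934181] [-3.13929654e+00 -1.13837515e-01  5.94925069e-04] [-0.43850804  0.24833155  0.74757347]
```

View pics/s4.png

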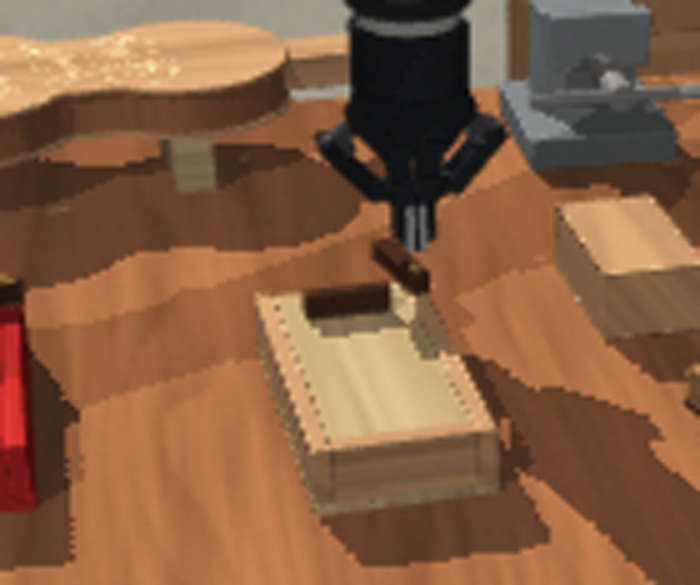

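The button is turning as planned, with its tip now at about (306,145). Continuing.

Call:
{"op": "servo_tool", "data": {"increments": [-5, 0, 0, 0, 0, 0, 0, -5, 0, 0, 0, 0, 0, 0, -5, 0, 0, 0, 0, 0, 0, -5, 1, 0, 0, 0, 0, 0, -5, 2, 0, 0, 0, 0, 0, -5, 2, 0, 0, 0, 0, 0, -5, 3, 0, 0, 0, 0, 0, -4, 4, 0, 0, 0, 0, 0]}}

```text
clock: 15.4
tcp_pos: [0.5543, 0.2974, 0.0593]
orientation: [-3.139, -0.113, -0.0]
contact_force: [0.4, 0.1, -0.4]
grip_width: -0.0003
```

```bash
python3 - <<'E'
from h import *
p,d=grab_frame("side"); p=p[:,:,::-1]; cv2.imwrite("pics/s5.png",cv2.resize(p[90:220,230:370],None,fx=5,fy=4.5,interpolation=cv2.INTER_CUBIC))
o=get_obs()
print(o['tcp_pos'],o['orientation'],o['contact_force'])
q=o['tcp_pos'][:2]-[.545,.175]; print(q[0]*.9976+q[1]*.07,q[1]*.9976-q[0]*.07)
E
```

```text
[0.55390951 0.29655851 0.05919792] [ 3.13879819e+00  1.12678837e-01 -1.05864531e-03] [-0.75948737 -0.26866941  0.57429162]
0.017397219051442866 0.12064309984336867
```

View pics/s5.png

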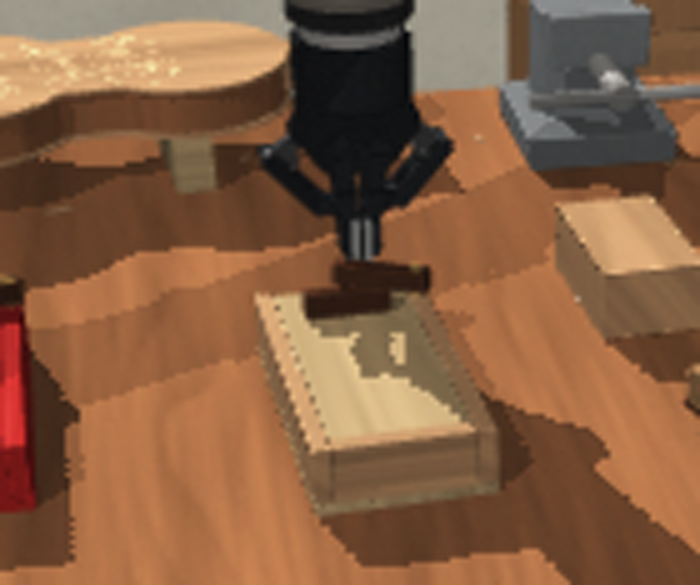

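Call:
{"op": "servo_tool", "data": {"increments": [-4, 4, 0, 0, 0, 0, 0, -3, 4, 0, 0, 0, 0, 0, -2, 3, 0, 0, 0, 0, 0, -1, 2, 0, 0, 0, 0, 0, 0, 2, 0, 0, 0, 0, 0, 0, 1, 0, 0, 0, 0, 0, 0, 1, 0, 0, 0, 0, 0, 0, 0, 0, 0, 0, 0, 0]}}

```text
clock: 16.45
tcp_pos: [0.5459, 0.2797, 0.0592]
orientation: [3.139, 0.113, -0.0]
contact_force: [-0.2, 0.8, 0.5]
grip_width: -0.0002
```

Call:
{"op": "servo_tool", "data": {"increments": [0, 1, 0, 0, 0, 0, 0, 0, 1, 0, 0, 0, 0, 0, 0, 1, 0, 0, 0, 0, 0, 0, 0, 0, 0, 0, 0, 0, 0, 0, 0, 0, 0, 0, 0, 0, 0, 0, 0, 0, 0, 0, 0, 0, 0, 0, 0, 0, 0, 0, 0, 0, 0, 0, 0, 0]}}

```text
clock: 17.45
tcp_pos: [0.546, 0.2778, 0.0594]
orientation: [-3.138, -0.114, -0.0]
contact_force: [-0.2, 5.2, -2.9]
grip_width: 0.0004
```

Call:
{"op": "servo_tool", "data": {"increments": [0, 1, 0, 0, 0, 0, 0, 0, 1, 0, 0, 0, 0, 0, 0, 0, 0, 0, 0, 0, 0, 0, 0, 0, 0, 0, 0, 0, 0, 0, 0, 0, 0, 0, 0, 0, 0, 0, 0, 0, 0, 0, 0, 0, 0, 0, 0, 0, 0, 0, 0, 0, 0, 0, 0, 0]}}

```text
clock: 18.45
tcp_pos: [0.546, 0.2778, 0.0595]
orientation: [-3.135, -0.116, -0.001]
contact_force: [-0.3, 8.6, -4.0]
grip_width: -0.0002
```

The button is firmly against its stop: 8.6 N with no further motion. Now I'll retreat, rise and move clear so I can look.

Call:
{"op": "servo_tool", "data": {"increments": [0, -8, 0, 0, 0, 0, 0, 0, -8, 0, 0, 0, 0, 0, 0, -6, 0, 0, 0, 0, 0, 0, 0, -40, 0, 0, 0, 0, 0, 0, -50, 0, 0, 0, 0, 0, 0, -50, 0, 0, 0, 0, 0, 30, -30, 0, 0, 0, 0, 0, 55, 0, 0, 0, 0, 0]}}

```text
clock: 19.45
tcp_pos: [0.5518, 0.2145, 0.2327]
orientation: [-3.136, -0.12, -0.009]
contact_force: [1.1, -0.5, -0.2]
grip_width: -0.0
```

Call:
{"op": "servo_tool", "data": {"increments": [0, 55, 0, 0, 0, 0, 0, 0, 55, 0, 0, 0, 0, 0, 0, 55, 0, 0, 0, 0, 0, 0, 55, 0, 0, 0, 0, 0, 0, 55, 0, 0, 0, 0, 0, 0, 55, 0, 0, 0, 0, 0, 0, 55, 0, 0, 0, 0, 0, 0, 50, 0, 0, 0, 0, 0]}}

```text
clock: 20.45
tcp_pos: [0.5818, -0.2243, 0.2294]
orientation: [3.139, 0.111, -0.0]
contact_force: [-0.1, 0.8, 0.1]
grip_width: -0.0003
```

```bash
python3 - <<'E'
from h import *
p,d=grab_frame("side"); cv2.imwrite("pics/s6.png",p[:,:,::-1])
p,d=grab_frame("top"); p=p[:,:,::-1]; cv2.imwrite("pics/t6.png",p);cv2.imwrite("pics/t6c.png",cv2.resize(p[155:225,150:295],None,fx=5.5,fy=5.5,interpolation=cv2.INTER_CUBIC))
o=get_obs()
print(o['clock'],o['tcp_pos'],o['contact_force'])
E
```

```text
20.55 [ 0.58068244 -0.2302199   0.22874659] [-1.38727367 -0.12343516 -0.96527342]
```

View pics/t6.png

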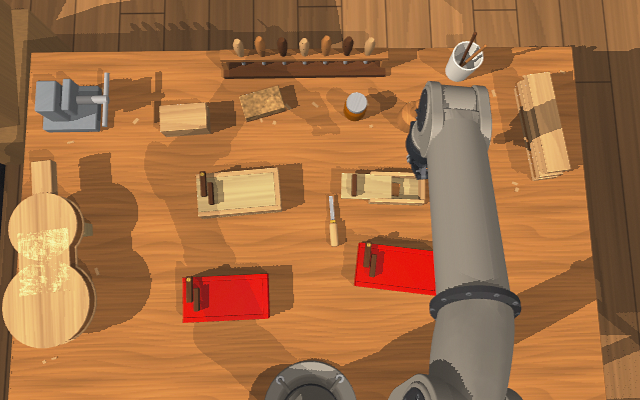

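View pics/t6c.png

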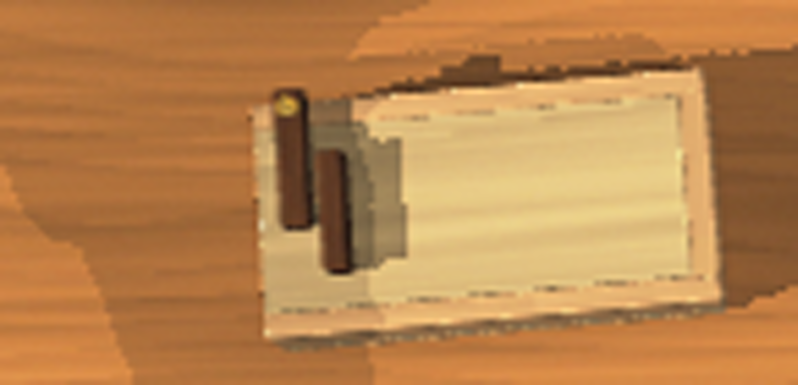

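View pics/s6.png

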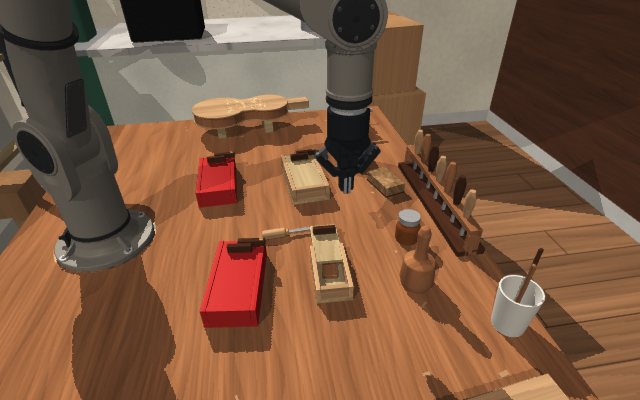

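The top view shows the lid flush at the box's open end, about (197,196). The button, (203,170) to (204,196), lies parallel to the ledge and just outside it. The small box and the tools haven't moved, so I'll hand in.

```bash
python3 - <<'E'
from h import *
print(hand_in())
E
```

```text
the job is handed in; nothing more can be done
None
```

I pushed the larger box's lid home by its ledge with the closed fingertips, then swept the turn-button round to its stop and handed in at about 20.6 s of the 48 s allowed. I never pinched or lifted anything.

- **Lid:** it stopped moving at the end of its travel, with the force rising to about 10 N. The last top picture shows its tail edge flush with the box's open end.
- **Turn-button:** it stopped against its stop at about 8.6 N with no further motion. The last pictures show it square across the lid, parallel to the ledge and just outside it.
- **Everything else:** the smaller box's lid is still half open, and the bench gouge, tools, wood pieces and red look-alikes appear where they were. In the last top view the arm partly hid the mallet and one red box, but the side view shows both in place. The two gouges in the larger box can't be seen now that its lid is shut.

The tool was clear of everything when I handed in. None of my checks failed or disagreed; the top and side cameras differed by up to about 6 mm on the pivot position, which did not affect the pushes.

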